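# Lock the weight stack with the square key

### The arm

A 7-joint arm with a two-finger parallel gripper is mounted at the origin on the work surface. World frame = base frame: x ahead of the robot, y to its left, z up, the work surface at z = 0. Lengths are in m, angles in rad, forces in N, time in s.
With the tool pointing down it reaches from about 0.425 to 0.925 m from the base axis. Payload 6.8 kg.
Tool frame: the origin (TCP) lies between the finger pads; the fingertips stand 14 mm ahead of it and the grasp point (between the pads) lies 5 mm behind it; z points along the fingers, y is the direction in which the jaws open and shut (so a half turn about z gives the same grasp; the last joint's range is limited). The gripper opens to 85 mm and grips with 20 to 120 N. Pads are 22 mm wide; open, the fingers measure 114 mm over their backs; the gripper's body (76 mm by 85 mm) begins 54 mm behind the grasp point. The pads swing forward as they close: fully open they stand 13 mm farther back than shut.
Start: joints at [1.188, 0.477, 0.022, 1.555, -0.011, 1.109, -0.083], TCP at [0.183, -0.65, 0.245] pointing down, gripper open.
Joint ranges: [-2.96, 2.96], [-0.34, 2.1], [-1.41, 1.46], [0.24, 2.44], [-1.37, 4.51], [0.17, 1.92], [-2.96, 2.96]. Speed limits (rad/s): [2.39, 2.39, 3.14, 3.14, 3.14, 3.14, 3.14].

### API

Orientations are given as a unit quaternion [w, x, y, z].
In Python, from station import bot gives the robot as it stands.
- The arm moves only by the shell command python3 -m crank 'ROWS' [FORCE]. ROWS is JSON, a list of rows, each a list of 3 entries, a list of its own where there are three numbers: the shift along the tool's x, y, z in m, then the turn, a rotation vector about the tool's x, y, z in degrees, then the finger opening in m, from 0 to 0.0854. A call has 1 to 10 rows; each row shifts and turns the commanded pose from where the row before left it, along the tool's axes as they then stand; what a row does not reach is not made up. A row lasts 1/8 s, in which the tool goes at most 62.5 mm and 10.7 degrees, less where a joint would pass 70% of its speed; a pose out of reach is approached as far as the arm can. A call is refused whole if a number of a shift passes 0.0625 or a number of a turn 10.7, either way. A call with a gripper value outside its range is refused whole. The fingers move at their own pace and stop on an object; FORCE is the grip in N (left out, the last holds). Time passes only in rows, so rows that do not move let the fingers close. It gives the time, the measured TCP pose, the force and the opening at its end, in the units of the state.
- bot.get_obs(): the state, without advancing time (a new reading comes with each control period).
- bot.read_camera(name): name is "side" or "top" or "wrist"; returns (picture, depth): 400x640x3 uint8, red, green, blue; 400x640 float32, m along the optical axis (not along the pixel's ray), 0 where there is no reading.
- bot.calibration(name): a dict with "fx", "fy", "cx", "cy" (pixels), "D" ([k1, k2, p1, p2, k3] as OpenCV has them; the pictures are not rectified), "extrinsics" (4x4, takes a point from camera to world coordinates). Camera axes: x right, y down, z forward; pixel columns grow to the right and rows downward; lengths in m; the calibration is good to about 2 mm. A picture is of the moment at which its call begins: read the wrist's pose just before it. calibration takes no time and is no camera call; for the wrist camera it gives the pose at the moment of the call.
- bot.hand_in(): hands the job in, once; it reports no verdict.
The state is a dict: "t": time; "q": joint angles; "joint_vel": joint speeds; "joint_torque": joint torques, N m; "eef_pos": TCP position; "tool_rot": TCP orientation; "contact_force": force on the tool from outside, world axes, zero at the start; "torque": the same for the moment, N m; "gripper_width": opening from 0.0 (shut) to 1.0 (fully open).
Only numpy, scipy, OpenCV 4.12 (cv2) and the standard library are available. Lean on these libraries where they do the work, as an engineer would, in place of code of your own. Each camera call takes 0.05 s, during which the arm holds its last target.

### The job

Take the T-handled square key out of its wooden stand and push it fully home into the lock in the middle of the weight stack: the square hole can sit at any angle, so press only lightly and turn the key until you feel it drop in. Then turn the key clockwise, seen from above, until the lock reaches its stop, and leave the key standing in it. Leave the other things as they are.

Things in the scene. Friction and masses are not known exactly. Their poses are not given: they have to be found in the camera images.
- key: T-handled square key, steel, black bar handle, about 0.22 kg. Origin: centre of the shank's lower end; z up to the handle, x along the bar. Square shank 14 x 14 mm, faces parallel to x and y, 40 long, tapering over its lowest 3 to 11 x 11; collar of diameter 36 at 40 to 46; stem of diameter 12 above. Starts upright, loose in its stand, resting on the collar; lift it straight out.
- key_handle (a point): Middle of the key's bar handle, 80 mm above the key's origin, on its axis. The bar is 70 long (key's x), 12 thick (key's y), 20 high (70 to 90 above the key's origin): grip it from above across its 12 mm thickness. At the start the bar lies within about 40 degrees of the world's x axis.
- key_stand: Fixed wooden block that holds the key as a stand: 60 x 60 mm, 50 high, with a round hole of diameter 24 in its top. Origin: centre of its underside on the table. The other stand, of the same shape, holds a ball-headed pin, which is not needed.
- stack: Fixed stack of three round dark steel weight discs on a rubber foot, diameter 150 mm, 60 high. Origin: centre of its underside on the table; z up. A round well of diameter 23 runs down its axis to the lock's face. When the key is fully home its collar lies on the stack's top and the key's origin is 20 above the table.
- stack_mouth (a point): Centre of the top face of the stack, on the axis of the well, 60 mm above the table.
- lock_face (a point): Centre of the lock's flat steel face at the bottom of the round well, 8 mm below the stack's top, 52 above the table. In it is the square hole, on the same axis, 15.5 mm wide, sharp-edged, 42 deep. The hole's angle differs every time, is not measured and has nothing to do with the stack's yaw. The key goes in at any of four quarter turns, when within about 6 degrees of true.
- lock (a joint): Angle through which the lock has been turned, rad: 0 as it is at the start, growing clockwise seen from above, with the stop at 1.05 (60 degrees). It stays where it is left; it takes about 0.15 N m to turn, so a key pressed lightly slides round on its face without turning it.
- pin: Bystander: round pin with a black ball head of diameter 32, standing in the other wooden stand. Origin: centre of its lower end.
- kettlebell: Bystander: purple kettlebell, diameter 144, 213 high, 6 kg. Origin: centre of its underside.
- grip_trainer: Bystander: black hand gripper lying flat, 155 x 126 x 26. Origin: under the middle of its handles.
- jar: Bystander: glass jar with a steel lid, diameter 76, 100 high. Origin: centre of its underside.
- coaster: Bystander: white ceramic coaster, diameter 96, 8 thick, with an aluminium carabiner on it. Origin: centre of its underside.
- whistle: Bystander: small grey plastic whistle, 50 long, 22 high. Origin: on the table under its round end.
- carabiner: Bystander: aluminium carabiner lying on the coaster, 87 x 50 x 10. Origin: under its middle.
Mind the look-alikes: they are no part of the job. Several things have the shape of the stack; the one meant has the colours described above.

How it is judged:
By the outcome, as a careful person would: the job done as asked, in the order asked, and still so for the second after the job is handed in, with the robot touching nothing.
It also fails if it takes over 72 s, if anything falls off the work surface, if the arm or the gripper's body presses on something with over 40 N, if the wrist force passes 120 N, or if a joint passes its speed limit or range.

## Working session

There is one attempt and no reset: what is moved stays moved. The work goes in short steps, Python scripts to look and compute and a shell command to move; the robot and the scene stay as the last step left them, time stands still between calls to the robot, and variables do not carry over. Pictures are saved under pics/ and viewed, and the job is handed in when it is done.

```bash
ls; mkdir -p pics; python3 - <<'E'
from station import bot
import cv2,numpy as np
o=bot.get_obs();print({k:np.round(v,3).tolist() for k,v in o.items()})
for n in("top","side","wrist"):
    c=bot.calibration(n);print(n,c["fx"],c["fy"],c["cx"],c["cy"],c["D"],np.round(c["extrinsics"],3).tolist())
    p,d=bot.read_camera(n);cv2.imwrite(f"pics/{n}0.png",p[...,::-1]);np.save(f"pics/{n}0.npy",d)
E
```

```text
pics
{'t': 0.0, 'q': [1.188, 0.478, 0.022, 1.556, -0.012, 1.109, -0.083], 'joint_vel': [-0.0, 0.0, -0.002, -0.001, -0.001, -0.001, -0.0], 'joint_torque': [0.002, -59.644, 1.609, -28.12, 0.012, 0.009, -0.0], 'eef_pos': [0.183, -0.649, 0.244], 'tool_rot': [-0.001, 0.991, 0.137, -0.0], 'contact_force': [-0.136, 0.103, -0.883], 'torque': [0.028, -0.005, -0.04], 'gripper_width': 1.0}
top 376.85612658499326 376.85612658499326 311.7386141666939 197.67527328319557 [0.00283037 0.         0.         0.         0.        ] [[0.026, -0.998, 0.052, 0.467], [-1.0, -0.025, 0.016, -0.05], [-0.015, -0.052, -0.999, 1.275], [0.0, 0.0, 0.0, 1.0]]
side 462.2189363741583 462.2189363741583 315.770007933055 200.35332025389516 [-0.03085633  0.          0.          0.          0.        ] [[-0.945, -0.175, 0.276, 0.217], [-0.327, 0.485, -0.811, 0.924], [0.008, -0.857, -0.516, 0.67], [0.0, 0.0, 0.0, 1.0]]
wrist 337.95936898986804 337.95936898986804 316.5702058165248 197.56622075176514 [-0.06490509  0.          0.          0.          0.        ] [[0.271, -0.93, -0.249, 0.245], [-0.963, -0.262, -0.068, -0.631], [-0.002, 0.258, -0.966, 0.371], [0.0, 0.0, 0.0, 1.0]]
```

View pics/top0.png

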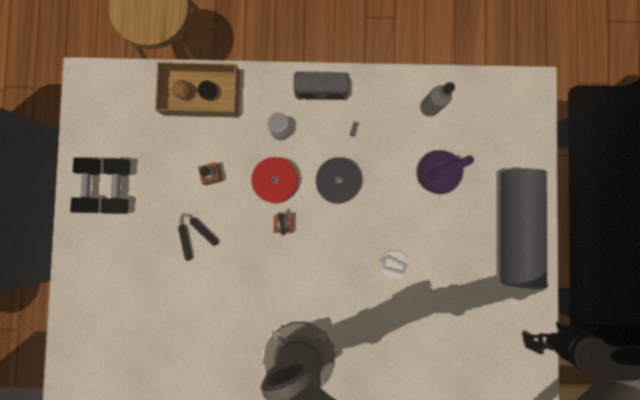

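View pics/side0.png

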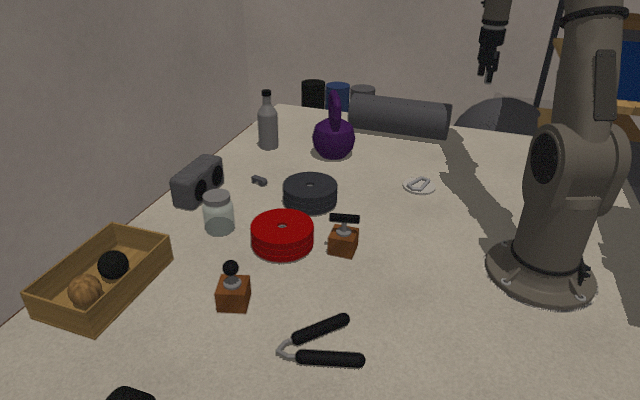

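View pics/wrist0.png

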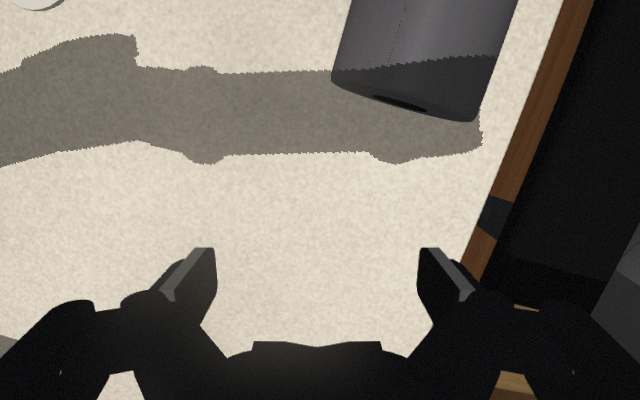

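The top view shows two disc stacks: a red one at (275,180), which is the look-alike, and a dark steel one at (339,180), which is the target. There are also two stands. The one at (284,222) holds the T-bar key and the one at (210,173) holds the ball pin. Next I'll measure them and check with crops.

```bash
cat > h.py <<'E'
import numpy as np,cv2
from station import bot
def ray(c,uv):
    K=np.array([[c["fx"],0,c["cx"]],[0,c["fy"],c["cy"]],[0,0,1]])
    p=cv2.undistortPoints(np.array(uv,float).reshape(-1,1,2),K,np.array(c["D"])).reshape(-1,2)
    E=np.array(c["extrinsics"]);d=np.c_[p,np.ones(len(p))]@E[:3,:3].T
    return E[:3,3],d
def onplane(c,uv,z):
    o,d=ray(c,uv);return o+d*((z-o[2])/d[:,2])[:,None]
def cloud(c,D):
    v,u=np.mgrid[0:400,0:640];o,d=ray(c,np.c_[u.ravel(),v.ravel()])
    P=o+d*D.reshape(-1,1);P[D.ravel()==0]=np.nan
    return P.reshape(400,640,3)
E
python3 - <<'E'
from h import *
for n,boxes in(("top",[(255,195,325,250),(300,140,380,220)]),("side",[(315,200,375,265),(270,165,350,220)])):
    p=cv2.imread(f"pics/{n}0.png");ims=[]
    for x0,y0,x1,y1 in boxes: ims.append(cv2.resize(p[y0:y1,x0:x1],(380,280),interpolation=cv2.INTER_CUBIC))
    cv2.imwrite(f"pics/crop_{n}.png",np.hstack(ims))
c=bot.calibration("top");p=cv2.imread("pics/top0.png");D=np.load("pics/top0.npy");P=cloud(c,D)
# stack: dark region
g=p.max(2).astype(int)
m=np.zeros((400,640),np.uint8);m[145:215,305:372]=(g[145:215,305:372]<110)
m=(m>0)&(P[...,2]>.05)&(P[...,2]<.075)
print("stack",m.sum(),np.nanmean(P[m],0))
cn=max(cv2.findContours(m.astype(np.uint8),0,1)[0],key=cv2.contourArea);e=cv2.fitEllipse(cn);print(e,onplane(c,[e[0]],.06))
# key bar by height
r=np.zeros((400,640),bool);r[195:245,262:306]=1
for lo,hi in((.04,.06),(.06,.085),(.085,.15)):
    k=r&(P[...,2]>lo)&(P[...,2]<hi);print(lo,k.sum(),np.round(np.nanmean(P[k],0),4) if k.any() else 0)
k=r&(g<60)
cn=max(cv2.findContours(k.astype(np.uint8),0,1)[0],key=cv2.contourArea);e=cv2.minAreaRect(cn);print(e)
b=cv2.boxPoints(e);print(onplane(c,[e[0]],.1),onplane(c,b,.1), P[k][:,2].max())
E
```

```text
stack 1601 [ 0.58994687 -0.11446453  0.06219017]
((338.379638671875, 179.74432373046875), (44.04916763305664, 45.329219818115234), 52.9671630859375) [[ 0.5901933 -0.1145883  0.06     ]]
0.04 299 [0.4575 0.0656 0.0535]
0.06 144 [0.5198 0.0892 0.0631]
0.085 92 [0.4452 0.063  0.1017]
((281.6878662109375, 222.9710693359375), (18.246862411499023, 2.432915449142456), 81.25383758544922)
[[0.44669955 0.06088045 0.1       ]] [[0.47396112 0.06979304 0.1       ]
 [0.47530705 0.06232175 0.1       ]
 [0.4195108  0.05199127 0.1       ]
 [0.41816613 0.05944257 0.1       ]] 0.10916793026256078
```

```bash
python3 -c "
import cv2,numpy as np
cv2.imwrite('pics/crops.png',np.vstack([cv2.imread('pics/crop_top.png'),cv2.imread('pics/crop_side.png')]))"
```

```text
(no output)
```

View pics/crops.png

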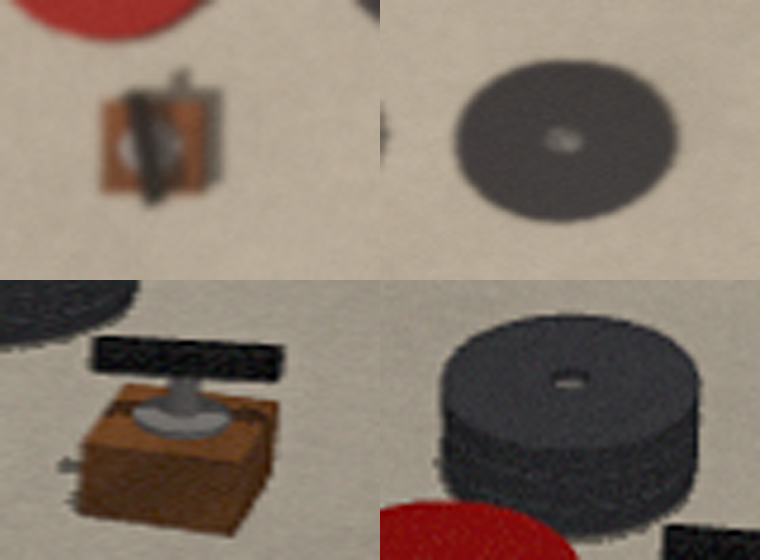

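The crops confirm both choices. The stand at top (284,222) carries the black T-bar, and the charcoal stack at (339,180) has the steel lock in its middle. Bar centre is about (0.446, 0.062) at 0.1 high, and bar yaw is about 10.5°. The stack mouth is at about (0.590, -0.1145). I'm moving above the key now.

```bash
python3 -m crank '[[[0.04,-0.0405,0],[0,0,0],0.0854],[[0.04,-0.0405,0],[0,0,0],0.0854],[[0.04,-0.0405,0],[0,0,0],0.0854],[[0.04,-0.0405,0],[0,0,0],0.0854],[[0.04,-0.0405,0],[0,0,0],0.0854],[[0.04,-0.0405,0],[0,0,0],0.0854]]'
python3 -m crank '[[[0.024,-0.0462,0],[0,0,0],0.06],[[0.024,-0.0462,0],[0,0,0],0.06],[[0.024,-0.0462,0],[0,0,0],0.06],[[0.024,-0.0462,0],[0,0,0],0.06],[[0.024,-0.0462,0],[0,0,0],0.06],[[0.024,-0.0462,0],[0,0,0],0.06],[[0.024,-0.0462,0],[0,0,0],0.06],[[0.024,-0.0462,0],[0,0,0],0.06],[[0,0,0],[0,0,0],0.06]]'
```

```text
t: 0.9
eef_pos: [0.3488, -0.3489, 0.2453]
tool_rot: [0.0, 0.991, 0.137, 0.0]
contact_force: [0.8, 0.3, -0.5]
gripper_width: 1.002
t: 2.02
eef_pos: [0.4331, 0.0612, 0.2456]
tool_rot: [-0.001, 0.99, 0.141, 0.001]
contact_force: [0.1, -0.8, 0.0]
gripper_width: 0.7
```

```bash
python3 - <<'E'
from h import *
c=bot.calibration("wrist");p,d=bot.read_camera("wrist");cv2.imwrite("pics/w1.png",p[...,::-1]);np.save("pics/w1.npy",d)
import pickle;pickle.dump(c,open("pics/w1.pkl","wb"));print(np.round(bot.get_obs()["q"],3))
E
```

```text
[ 0.227  0.118 -0.536  2.066  0.072  0.976 -1.638]
```

View pics/w1.png

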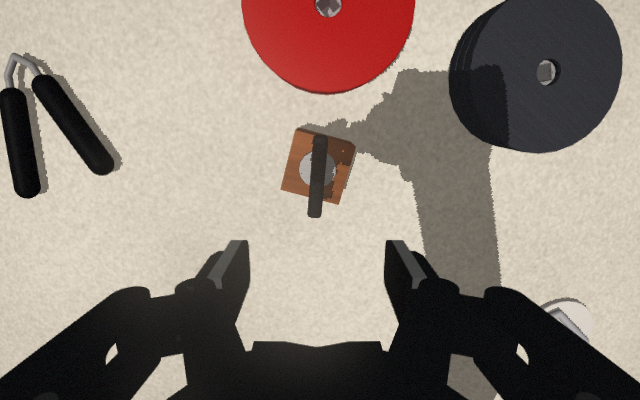

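```bash
python3 - <<'E'
from h import *
import pickle
c=pickle.load(open("pics/w1.pkl","rb"));p=cv2.imread("pics/w1.png");D=np.load("pics/w1.npy");P=cloud(c,D)
m=np.zeros((400,640),bool);m[125:225,275:365]=(P[125:225,275:365,2]>.083)&(P[125:225,275:365,2]<.12)
cn=max(cv2.findContours(m.astype(np.uint8),0,1)[0],key=cv2.contourArea);e=cv2.minAreaRect(cn);b=cv2.boxPoints(e)
print(m.sum(),e,np.median(P[m],0));W=onplane(c,b,.1);print(W,W.mean(0))
L=[np.linalg.norm(W[i]-W[(i+1)%4]) for i in range(4)];print(L)
i=int(np.argmax(L));v=W[(i+1)%4]-W[i];print("yaw",np.degrees(np.arctan2(v[1],v[0]))%180)
# dark mask variant
g=p.max(2);k=np.zeros((400,640),np.uint8);k[125:225,300:335]=g[125:225,300:335]<70
cn=max(cv2.findContours(k,0,1)[0],key=cv2.contourArea);e=cv2.minAreaRect(cn);W=onplane(c,cv2.boxPoints(e),.1);print(e,W,W.mean(0))
# stack holes
s=np.zeros((400,640),np.uint8);s[0:160,440:630]=(P[0:160,440:630,2]>.055)&(P[0:160,440:630,2]<.067)
Q=P[s>0];print("stack pts",len(Q),Q.mean(0))
cv2.imwrite("pics/w1hole.png",cv2.resize(p[45:100,515:580],None,fx=8,fy=8,interpolation=cv2.INTER_CUBIC))
gg=cv2.cvtColor(p,6);h=np.zeros_like(gg);h[50:95,520:575]=gg[50:95,520:575]>75
cn=max(cv2.findContours(h,0,1)[0],key=cv2.contourArea);M=cv2.moments(cn);print(cv2.contourArea(cn),cv2.boundingRect(cn),onplane(c,[[M["m10"]/M["m00"],M["m01"]/M["m00"]]],.052))
E
```

```text
1178 ((317.2655334472656, 175.81381225585938), (14.616005897521973, 83.29462432861328), 4.763641834259033) [0.44335155 0.0648791  0.09708466]
[[0.40735766 0.06387713 0.1       ]
 [0.47550657 0.07733737 0.1       ]
 [0.47780952 0.06595628 0.1       ]
 [0.4097485  0.05175316 0.1       ]] [0.44260557 0.06473098 0.1       ]
[np.float64(0.0694654729397751), np.float64(0.011611757528171398), np.float64(0.06952719743124501), np.float64(0.012357463392282053)]
yaw 11.787441767689671
((317.13116455078125, 175.55738830566406), (14.666790008544922, 83.11181640625), 5.19442892074585) [[0.40761868 0.06435281 0.1       ]
 [0.47568685 0.07726621 0.1       ]
 [0.47791281 0.06582961 0.1       ]
 [0.40992137 0.05217167 0.1       ]] [0.44278493 0.06490507 0.1       ]
stack pts 18796 [ 0.58582647 -0.11042091  0.05744664]
330.0 (537, 60, 19, 26) [[ 0.58803144 -0.1133139   0.052     ]]
```

View pics/w1hole.png

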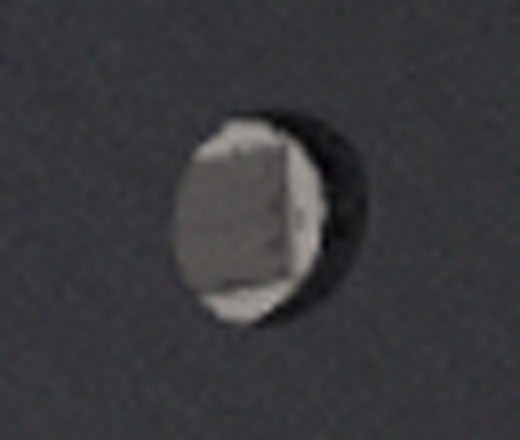

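The square hole is visible in the well. The bar measures 69.5 x 12 mm, which matches the sizes given, with its centre at (0.4427, 0.0648) and yaw 11.6°. I'm aligning and going down.

```bash
python3 -m crank '[[[0.0102,-0.0008,0],[0,0,4.6],0.05],[[0,0,0.05],[0,0,0],0.05],[[0,0,0.05],[0,0,0],0.05],[[0,0,0.03],[0,0,0],0.05],[[0,0,0],[0,0,0],0.05]]'
```

```text
t: 2.7
eef_pos: [0.4404, 0.0588, 0.1135]
tool_rot: [0.0, 0.995, 0.096, -0.003]
contact_force: [-0.4, -0.6, 0.4]
gripper_width: 0.586
```

```bash
python3 - <<'E'
from h import *
p,d=bot.read_camera("wrist");cv2.imwrite("pics/w2.png",p[...,::-1])
o=bot.get_obs();q=o["tool_rot"];print(np.round(o["eef_pos"],4),q,2*np.degrees(np.arctan2(q[2],q[1])))
E
```

```text
[0.4418 0.0595 0.115 ] [ 2.53310554e-04  9.95343639e-01  9.63834304e-02 -1.10007983e-03] 11.061907001328462
```

View pics/w2.png

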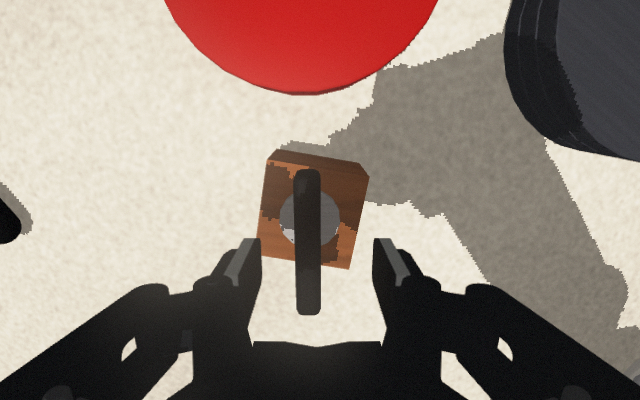

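The bar spans (308,170) to (308,315), about 9 px left of the middle of the fingers. That matches a 5 mm offset along -y, so I'll correct it, go down and grip.

```bash
python3 -m crank '[[[0.0018,-0.005,0],[0,0,-0.5],0.05],[[0,0,0.015],[0,0,0],0.05],[[0,0,0.015],[0,0,0],0.05],[[0,0,0],[0,0,0],0.05],[[0,0,0],[0,0,0],0.05]]'
```

```text
t: 3.38
eef_pos: [0.443, 0.066, 0.0851]
tool_rot: [-0.0, 0.995, 0.101, -0.0]
contact_force: [-0.3, -0.0, -0.3]
gripper_width: 0.584
```

```bash
python3 - <<'E'
from h import *
p,d=bot.read_camera("wrist");cv2.imwrite("pics/w3.png",p[...,::-1])
o=bot.get_obs();q=o["tool_rot"];print(np.round(o["eef_pos"],4),q,2*np.degrees(np.arctan2(q[2],q[1])))
E
```

```text
[0.4433 0.066  0.0854] [-2.99551817e-05  9.94835289e-01  1.01502429e-01  5.42391251e-05] 11.65138715434054
```

View pics/w3.png

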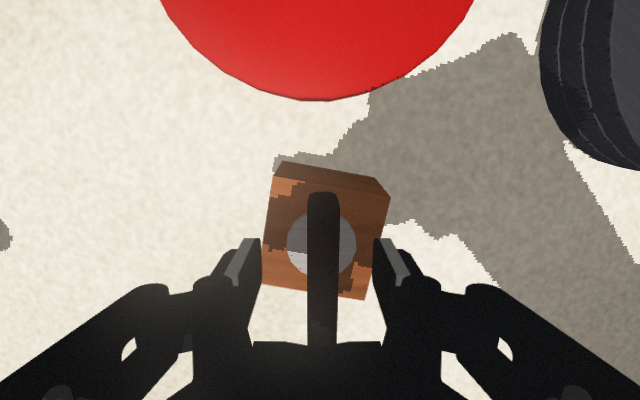

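The bar (x about 323) sits between the fingers (mid x about 317), so I'm closing.

```bash
python3 -m crank '[[[0,0.001,0],[0,0,0],0.02],[[0,0,0],[0,0,0],0.0],[[0,0,0],[0,0,0],0.0],[[0,0,0],[0,0,0],0.0],[[0,0,0],[0,0,0],0.0],[[0,0,0],[0,0,0],0.0]]' 60
python3 -m crank '[[[0,0,-0.02],[0,0,0],0.0],[[0,0,-0.03],[0,0,0],0.0],[[0,0,-0.04],[0,0,0],0.0],[[0,0,0],[0,0,0],0.0]]'
```

```text
t: 4.18
eef_pos: [0.4436, 0.0649, 0.0855]
tool_rot: [0.0, 0.995, 0.101, 0.0]
contact_force: [-0.7, -0.5, 5.6]
gripper_width: 0.132
t: 4.68
eef_pos: [0.4448, 0.0655, 0.1773]
tool_rot: [-0.0, 0.995, 0.101, 0.002]
contact_force: [0.7, 0.1, -1.4]
gripper_width: 0.127
```

```bash
python3 - <<'E'
from h import *
for n in("wrist","side"):
    p,d=bot.read_camera(n);cv2.imwrite(f"pics/{n}4.png",p[...,::-1])
o=bot.get_obs();q=o["tool_rot"];print(np.round(o["eef_pos"],4),q,2*np.degrees(np.arctan2(q[2],q[1])),o["gripper_width"],o["contact_force"])
E
python3 -c "
import cv2,numpy as np
a=cv2.imread('pics/wrist4.png');b=cv2.imread('pics/side4.png')
cv2.imwrite('pics/v4.png',np.hstack([cv2.resize(a,(480,300)),b[100:300,260:480]] if 0 else [cv2.resize(a,(480,300)),cv2.resize(b[100:300,260:460],(300,300))]))"
```

```text
[0.4428 0.0647 0.1747] [ 1.66212324e-04  9.94847795e-01  1.01379185e-01 -3.13136056e-04] 11.6371919258371 0.12894816215868002 [-0.64539243  0.09182641 -2.28865799]
```

View pics/v4.png

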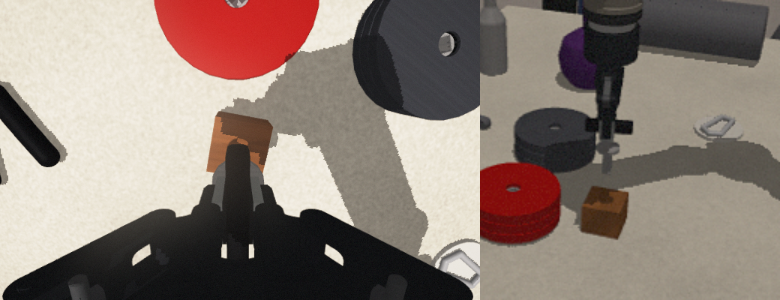

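The key is out of the stand and hangs from the gripper, with the stand now empty at (240,145). I'm moving it beside the stack to look into the well.

```bash
python3 -m crank '[[[0.002,0.025,-0.01],[0,0,0],0.0],[[0.002,0.05,-0.01],[0,0,0],0.0],[[0.002,0.05,0],[0,0,0],0.0],[[0.002,0.05,0],[0,0,0],0.0],[[0,0.03,0],[0,0,0],0.0],[[0,0,0],[0,0,0],0.0],[[0,0,0],[0,0,0],0.0]]'
cat > hole.py <<'E'
from h import *
import sys,pickle
n=sys.argv[1]
c=bot.calibration("wrist");o=bot.get_obs();p,d=bot.read_camera("wrist");p=p[...,::-1].copy();cv2.imwrite(f"pics/{n}.png",p);pickle.dump((c,d),open(f"pics/{n}.pkl","wb"))
q=o["tool_rot"];print(np.round(o["eef_pos"],4),2*np.degrees(np.arctan2(q[2],q[1])),np.round(q,4))
# rectified view of the plane z=.052 about the stack, 0.1mm... for viewing
E=np.array(c["extrinsics"]);uv,_=cv2.projectPoints(np.array([[.589,-.114,.052]]),cv2.Rodrigues(E[:3,:3].T)[0],-E[:3,:3].T@E[:3,3],np.array([[c["fx"],0,c["cx"]],[0,c["fy"],c["cy"]],[0,0,1]]),np.array(c["D"]))
u,v=uv.ravel();print(u,v);x0,y0=int(u)-40,max(int(v)-40,0)
cv2.imwrite(f"pics/{n}c.png",cv2.resize(p[y0:y0+80,x0:x0+80],None,fx=7,fy=7,interpolation=cv2.INTER_CUBIC));print("crop origin",x0,y0)
E
python3 hole.py w5
```

```text
t: 5.65
eef_pos: [0.4916, -0.1332, 0.1938]
tool_rot: [-0.001, 0.995, 0.102, -0.001]
contact_force: [-0.2, -0.0, -1.7]
gripper_width: 0.131
[ 0.4916 -0.1332  0.1938] 11.687855546032424 [-8.000e-04  9.948e-01  1.018e-01 -1.300e-03]
319.4182309972805 60.457393440659786
crop origin 279 20
```

View pics/w5.png

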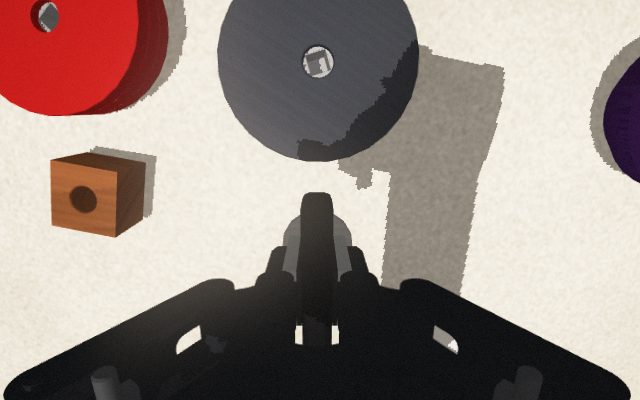

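View pics/w5c.png

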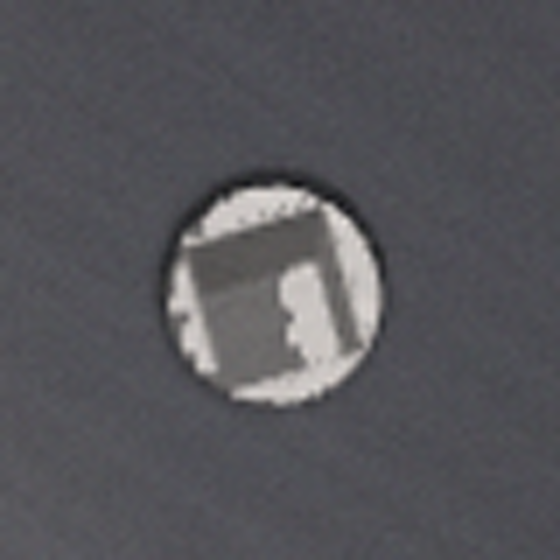

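The crop shows the square hole clearly, with corners at about (188,245), (322,210), (362,350) and (228,388). I'm projecting these onto z=0.052.

```bash
python3 - <<'E'
from h import *
import pickle
c,D=pickle.load(open("pics/w5.pkl","rb"));p=cv2.imread("pics/w5.png")
k=np.array([[188,245],[322,210],[362,350],[228,388]],float)
uv=(k+.5)/7-.5+[279,20]
W=onplane(c,uv,.052);print(W,W.mean(0))
for i in range(4):
    v=W[(i+1)%4]-W[i];print(np.linalg.norm(v),(np.degrees(np.arctan2(v[1],v[0]))+45)%90-45)
# well mouth: non-stack (bright or depth) ; bright face circle
g=cv2.cvtColor(p,6);r=np.zeros_like(g);r[40:85,295:345]=g[40:85,295:345]>95
pts=np.argwhere(r)[:,::-1].astype(np.float32);h=cv2.convexHull(pts);e=cv2.fitEllipse(h);print(e,onplane(c,[e[0]],.052))
P=cloud(c,D);s=np.zeros((400,640),np.uint8);s[0:165,205:425]=(P[0:165,205:425,2]>.053)&(P[0:165,205:425,2]<.068)
cn=max(cv2.findContours(s,0,1)[0],key=cv2.contourArea);cn=cn[cn[:,0,1]>3];W=onplane(c,cn[:,0],.06)
A=np.c_[2*W[:,:2],np.ones(len(W))];x=np.linalg.lstsq(A,(W[:,:2]**2).sum(1),rcond=None)[0];print("rim circle",x[:2],np.sqrt(x[2]+x[0]**2+x[1]**2))
# key collar/handle centre relative to TCP in wrist image: bar end etc
E
```

```text
[[ 0.59099644 -0.10294305  0.052     ]
 [ 0.5973294  -0.1161735   0.052     ]
 [ 0.58427291 -0.12332286  0.052     ]
 [ 0.57752333 -0.11002108  0.052     ]] [ 0.58753052 -0.11311512  0.052     ]
0.014668036172681413 25.578850811481942
0.01488574458791802 28.70385575029013
0.014916241968184158 26.904115289518074
0.01521917030083465 27.714969892898225
((317.7450256347656, 61.70212936401367), (30.282943725585938, 31.354307174682617), 165.87269592285156) [[ 0.58787819 -0.11295587  0.052     ]]
rim circle [ 0.58737235 -0.11294775] 0.07313278772095656
```

```bash
python3 - <<'E'
from h import *
import pickle
c,D=pickle.load(open("pics/w5.pkl","rb"));p=cv2.imread("pics/w5.png");g=p.max(2)
print(g[185:205,317])
tcp=np.array([.4916,-.1332]);x=np.array([np.cos(np.radians(11.69)),np.sin(np.radians(11.69))]);y=np.array([x[1],-x[0]])
# far end top edge at z=tcp+.015 (bar top), and mid columns
for v in(191.5,192.5,193.5):
    W=onplane(c,[[317,v]],.1938+.0146)[0,:2]-tcp;print(v,W@x*1e3,W@y*1e3)
row=g[210,290:345];print(row)
# old check: same calc on w1 was bar centre vs TCP at grip (.4436,.0649)
cc=np.array([.4427,.0648])-[.4436,.0649];print(cc@x*1e3,cc@y*1e3)
E
```

```text
[243 243 243 242 240 241 243 115  67  64  66  66  63  66  64  66  63  66
  67  65]
191.5 37.4670648370409 -0.7885753547857863
192.5 37.116637851369745 -0.7885988691349842
193.5 36.7656597979537 -0.7886222542346031
[245 245 245 244 243 245 243 243 242 242 121  75  68  68  68  67  66  67
  68  66  67  67  68  66  66  64  66  60  65  62  61  62  60  62  60  57
  61  58  56  57  59  55  56 144 243 244 244 243 243 242 241 240 238 238
 239]
-0.901594008455051 -0.08442892820577132
```

```bash
python3 - <<'E'
from h import *
import pickle
c5,D=pickle.load(open("pics/w5.pkl","rb"))
# tool->camera transform from w5
from scipy.spatial.transform import Rotation as R
def T(p,q): M=np.eye(4);M[:3,:3]=R.from_quat([q[1],q[2],q[3],q[0]]).as_matrix();M[:3,3]=p;return M
o=bot.get_obs();c=bot.calibration("wrist");X=np.linalg.inv(T(o["eef_pos"],o["tool_rot"]))@c["extrinsics"]
print(np.round(X,4))
# w2: bar ends
p=cv2.imread("pics/w2.png");g=p.max(2).astype(int);col=g[150:330,308];print([ (i+150) for i in range(1,180) if abs(col[i]-col[i-1])>40])
M=T([.4418,.0595,.115],[0,.99534,.0964,0]);c["extrinsics"]=M@X
a=2*np.arctan2(.0964,.99534);x=np.array([np.cos(a),np.sin(a)])
W=onplane(c,[[308,170],[308,314.5]],.1);print(W,(W.mean(0)[:2]-[.4436,.0649])@x)
E
```

```text
[[-3.000e-04 -9.662e-01 -2.579e-01  6.500e-02]
 [ 1.000e+00 -3.000e-04 -1.000e-04 -1.000e-03]
 [ 1.000e-04 -2.579e-01  9.662e-01 -1.261e-01]
 [ 0.000e+00  0.000e+00  0.000e+00  1.000e+00]]
[154, 166, 168, 169, 315, 316]
[[0.47962096 0.07157944 0.1       ]
 [0.41062357 0.05861139 0.1       ]] 0.0015314724815716958
```

```bash
python3 -c "
import cv2;p=cv2.imread('pics/w2.png');cv2.imwrite('pics/w2c.png',cv2.resize(p[150:330,240:390],None,fx=3,fy=3))"
```

```text
(no output)
```

View pics/w2c.png

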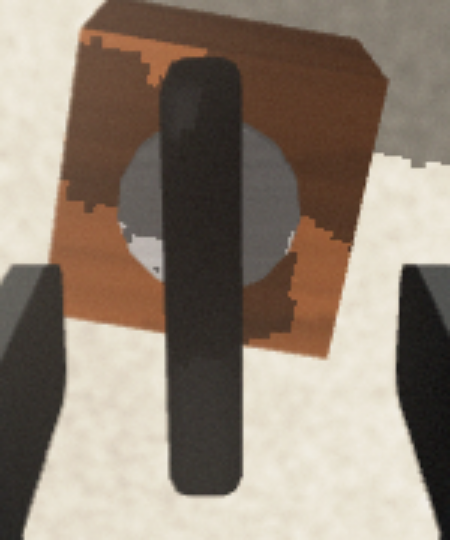

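The hole's yaw is about 27.2° (mod 90) and its centre is (0.5877, -0.1130). The key's yaw is 11.7°, so I'm moving over the well and turning it 15.5° counter-clockwise.

```bash
python3 -m crank '[[[0.0493,-0.0002,0],[0,0,0],0.0],[[0.0493,-0.0002,0],[0,0,0],0.0],[[0,0,0],[0,0,-7.75],0.0],[[0,0,0],[0,0,-7.75],0.0],[[0,0,0.03],[0,0,0],0.0],[[0,0,0],[0,0,0],0.0],[[0,0,0],[0,0,0],0.0],[[0,0,0],[0,0,0],0.0]]'
cat > st.py <<'E'
from h import *
import time
o=bot.get_obs();q=o["tool_rot"];print("p",np.round(o["eef_pos"],4),"yaw",round(2*np.degrees(np.arctan2(q[2],q[1])),2),"F",np.round(o["contact_force"],2),"M",np.round(o["torque"],3),"q",np.round(q,4),"q7",round(float(o["q"][6]),2))
E
python3 st.py
python3 - <<'E'
from h import *
ims=[]
for n,b in(("wrist",(220,150,420,300)),("side",(250,130,370,220))):
    p,d=bot.read_camera(n);p=p[...,::-1];ims.append(cv2.resize(p[b[1]:b[3],b[0]:b[2]],(400,300),interpolation=cv2.INTER_CUBIC))
    cv2.imwrite(f"pics/{n}6.png",p)
cv2.imwrite("pics/v6.png",np.hstack(ims))
E
```

```text
t: 6.7
eef_pos: [0.5897, -0.1136, 0.1664]
tool_rot: [0.0, 0.972, 0.235, 0.001]
contact_force: [0.1, 0.1, -2.4]
gripper_width: 0.129
p [ 0.5897 -0.1136  0.1664] yaw 27.16 F [ 0.08  0.07 -2.43] M [-0.022  0.043  0.003] q [3.000e-04 9.720e-01 2.348e-01 8.000e-04] q7 -1.22
```

View pics/v6.png

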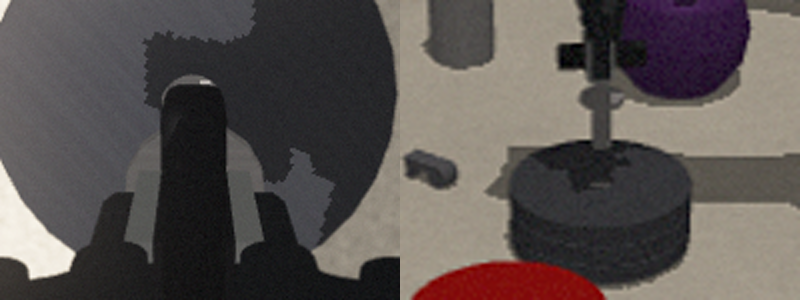

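```bash
python3 - <<'E'
from h import *
p=cv2.imread("pics/side6.png");cv2.imwrite("pics/side6c.png",cv2.resize(p[150:200,280:340],None,fx=10,fy=10,interpolation=cv2.INTER_CUBIC))
c=bot.calibration("side");s0=cv2.imread("pics/side0.png");cv2.imwrite("pics/side0c.png",cv2.resize(s0[165:205,280:340],None,fx=10,fy=10,interpolation=cv2.INTER_CUBIC))
g=cv2.cvtColor(p,6).astype(int)
for v in range(160,178): print(v,g[v,300:322])
E
```

```text
160 [150 148 152 123  79  59  66  63  64  63  67  65  58  98 112  96  69 143
 162 163 116  96]
161 [153 151 153 156 115  78  65  61  66  67  64  66  62  73  75  72 108 148
 154 157 159 158]
162 [155 151 150 153 158 128  91  71  63  68  68  66  66  73  84 105 146 156
 153 153 150 149]
163 [149 148 150 151 152 154 160 117  74  65  66  65  64 120 155 159 154 154
 153 152 151 154]
164 [152 150 151 151 151 154 159 107  70  66  70  67  61 120 151 156 150 152
 152 153 153 152]
165 [151 149 152 154 151 155 157 112  69  64  68  68  61 122 151 155 151 153
 150 152 153 155]
166 [154 148 151 154 153 156 157 107  68  64  63  65  59 119 147 150 152 152
 154 153 154 156]
167 [148 150 150 149 151 150 160 110  68  67  62  67  64 119 147 153 154 154
 151 151 151 155]
168 [152 152 155 154 153 156 157 108  66  67  64  65  63 119 154 150 159 155
 153 153 154 152]
169 [152 151 151 151 153 151 155 110  66  59  67  67  57 121 154 155 152 157
 149 156 151 155]
170 [153 153 153 155 153 152 159 112  70  64  63  67  58 122 152 157 152 155
 154 152 151 150]
171 [148 148 149 150 154 155 156 110  67  63  67  64  59 118 149 153 150 150
 150 152 154 155]
172 [ 96  85  67  34  21  16  11  40  59  69  65  66  71  47  18  29  50  56
  76 111 115 141]
173 [19 26 30 28 32 30 24 43 64 66 64 64 77 53 32 27 24 28 36 30 24 24]
174 [34 31 32 33 27 32 29 25 58 61 63 54 48 30 21 30 32 29 47 36 47 38]
175 [31 29 33 30 39 31 27 38 28 25 25 32 33 37 30 35 31 48 56 51 54 57]
176 [31 30 31 33 30 37 35 32 31 36 31 29 34 30 46 59 52 52 56 52 54 51]
177 [35 37 26 35 26 30 31 29 28 26 31 35 21 26 34 49 42 29 51 50 53 54]
```

View pics/side6c.png

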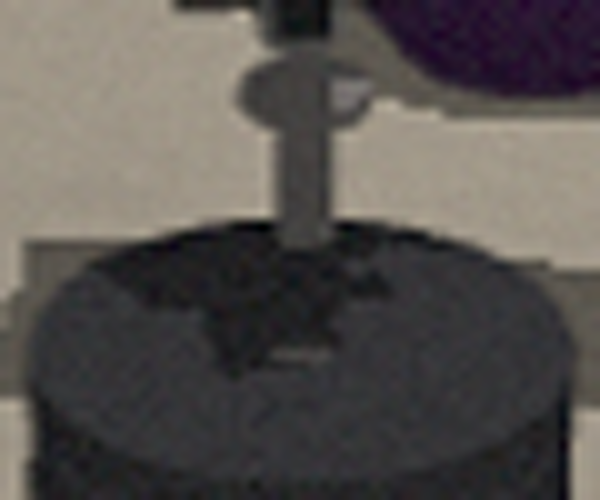

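View pics/side0c.png

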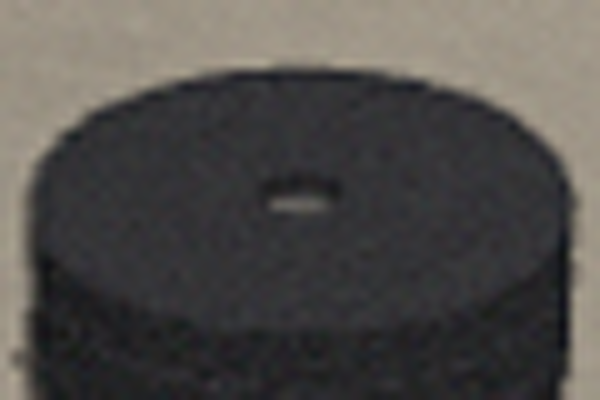

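The side view shows the shank axis at u≈310.1 against the well centre at 309.6, about 1 mm. The wrist estimate disagrees by about 1 mm the other way along tool x, so I'm keeping x and nudging y. Next is a gentle descent.

```bash
python3 -m crank '[[[0,-0.0008,0.015],[0,0,0],0.0],[[0,0,0.012],[0,0,0],0.0],[[0,0,0],[0,0,0],0.0]]'; python3 st.py
python3 -m crank '[[[0,0,0.004],[0,0,0],0.0],[[0,0,0],[0,0,0],0.0]]'; python3 st.py
python3 -m crank '[[[0,0,0.003],[0,0,0],0.0],[[0,0,0],[0,0,0],0.0]]'; python3 st.py
```

```text
t: 7.18
eef_pos: [0.5874, -0.1132, 0.1365]
tool_rot: [-0.001, 0.972, 0.235, -0.002]
contact_force: [-0.8, -0.2, -1.9]
gripper_width: 0.129
p [ 0.5874 -0.1132  0.1365] yaw 27.15 F [-0.82 -0.18 -1.86] M [ 0.023 -0.002  0.04 ] q [-6.000e-04  9.721e-01  2.347e-01 -1.500e-03] q7 -1.24
t: 7.42
eef_pos: [0.5887, -0.1132, 0.1342]
tool_rot: [-0.0, 0.972, 0.235, -0.0]
contact_force: [-0.3, 0.6, -1.1]
gripper_width: 0.132
p [ 0.5887 -0.1132  0.1342] yaw 27.14 F [-0.32  0.62 -1.11] M [ 0.053 -0.025 -0.011] q [-0.      0.9721  0.2347 -0.    ] q7 -1.24
t: 7.68
eef_pos: [0.5886, -0.1132, 0.1312]
tool_rot: [0.0, 0.972, 0.235, -0.0]
contact_force: [0.2, 0.0, -1.8]
gripper_width: 0.132
p [ 0.5886 -0.1132  0.1312] yaw 27.14 F [ 0.17  0.02 -1.81] M [-0.     0.01  -0.048] q [ 0.000e+00  9.721e-01  2.347e-01 -1.000e-04] q7 -1.24
```

```bash
for i in 1 ; do python3 -m crank '[[[0,0,0.002],[0,0,0],0.0],[[0,0,0],[0,0,0],0.0]]' >/dev/null; python3 st.py; done
python3 -m crank '[[[0,0,0.002],[0,0,0],0.0],[[0,0,0],[0,0,0],0.0]]'>/dev/null; python3 st.py
python3 -m crank '[[[0,0,0.001],[0,0,0],0.0],[[0,0,0],[0,0,0],0.0]]'>/dev/null; python3 st.py
```

```text
p [ 0.5886 -0.1132  0.1292] yaw 27.15 F [-0.17 -0.56 -2.15] M [ 0.001 -0.023 -0.022] q [-0.000e+00  9.721e-01  2.347e-01 -1.000e-04] q7 -1.25
p [ 0.5886 -0.1132  0.1271] yaw 27.14 F [ 1.1   0.73 -2.14] M [ 0.034  0.058 -0.015] q [-0.000e+00  9.721e-01  2.346e-01 -1.000e-04] q7 -1.25
p [ 0.5887 -0.1132  0.1262] yaw 27.15 F [ 0.51 -0.26 -1.58] M [ 0.017 -0.069 -0.043] q [-0.      0.9721  0.2347 -0.    ] q7 -1.25
```

```bash
python3 -m crank '[[[0,0,0.001],[0,0,0],0.0],[[0,0,0],[0,0,0],0.0]]' >/dev/null; python3 st.py
python3 -m crank '[[[0,0,0.001],[0,0,0],0.0],[[0,0,0],[0,0,0],0.0]]'>/dev/null; python3 st.py
python3 -m crank '[[[0,0,0.001],[0,0,0],0.0],[[0,0,0],[0,0,0],0.0]]'>/dev/null; python3 st.py
```

```text
p [ 0.5889 -0.1132  0.1254] yaw 27.14 F [ 1.02  0.89 -0.95] M [ 0.046 -0.137  0.036] q [0.000e+00 9.721e-01 2.347e-01 2.000e-04] q7 -1.25
p [ 0.5891 -0.113   0.1245] yaw 27.16 F [ 2.    1.41 -0.85] M [ 0.128 -0.247  0.033] q [0.000e+00 9.721e-01 2.348e-01 4.000e-04] q7 -1.25
p [ 0.589  -0.113   0.1233] yaw 27.15 F [ 1.57  0.83 -1.3 ] M [ 0.244 -0.506 -0.006] q [-1.000e-04  9.721e-01  2.347e-01  4.000e-04] q7 -1.25
```

The tip is about 4 mm into the square and is pushed towards +x of the tool, so I'm easing it that way.

```bash
python3 -m crank '[[[0.001,0,0],[0,0,0],0.0],[[0,0,0],[0,0,0],0.0]]' >/dev/null; python3 st.py
python3 -m crank '[[[0.0005,0,0],[0,0,0],0.0],[[0,0,0],[0,0,0],0.0]]'>/dev/null; python3 st.py
python3 -m crank '[[[0,0,0.001],[0,0,0],0.0],[[0,0,0],[0,0,0],0.0]]'>/dev/null; python3 st.py
```

```text
p [ 0.5894 -0.1128  0.1232] yaw 27.14 F [ 0.77  0.29 -1.57] M [ 0.175 -0.282  0.036] q [ 0.000e+00  9.721e-01  2.346e-01 -2.000e-04] q7 -1.25
p [ 0.5896 -0.1127  0.1231] yaw 27.14 F [-0.17 -0.29 -1.31] M [-0.009 -0.044 -0.008] q [-0.000e+00  9.721e-01  2.346e-01 -5.000e-04] q7 -1.25
p [ 0.5898 -0.1126  0.1221] yaw 27.14 F [-0.31  0.67 -1.78] M [ 0.026  0.003 -0.004] q [-0.000e+00  9.721e-01  2.346e-01 -2.000e-04] q7 -1.25
```

Lateral force and moment are both gone, so the key is centred. Continuing down.

```bash
python3 -m crank '[[[0,0,0.002],[0,0,0],0.0],[[0,0,0],[0,0,0],0.0]]' >/dev/null; python3 st.py
python3 -m crank '[[[0,0,0.003],[0,0,0],0.0],[[0,0,0],[0,0,0],0.0]]'>/dev/null; python3 st.py
python3 -m crank '[[[0,0,0.003],[0,0,0],0.0],[[0,0,0],[0,0,0],0.0]]'>/dev/null; python3 st.py
```

```text
p [ 0.5898 -0.1125  0.1201] yaw 27.14 F [-0.28  0.41 -1.96] M [ 0.044 -0.018  0.03 ] q [-1.000e-04  9.721e-01  2.347e-01 -2.000e-04] q7 -1.25
p [ 0.5898 -0.1125  0.117 ] yaw 27.15 F [-0.54 -0.52 -1.81] M [ 0.031 -0.006 -0.055] q [-1.000e-04  9.721e-01  2.347e-01 -3.000e-04] q7 -1.26
p [ 0.5898 -0.1125  0.114 ] yaw 27.15 F [ 0.17  0.67 -2.14] M [0.044 0.017 0.04 ] q [-1.000e-04  9.721e-01  2.347e-01 -3.000e-04] q7 -1.26
```

Dropping freely, 13 mm into the square.

```bash
python3 -m crank '[[[0,0,0.004],[0,0,0],0.0],[[0,0,0.004],[0,0,0],0.0],[[0,0,0],[0,0,0],0.0]]' >/dev/null; python3 st.py
python3 -m crank '[[[0,0,0.004],[0,0,0],0.0],[[0,0,0.003],[0,0,0],0.0],[[0,0,0],[0,0,0],0.0]]'>/dev/null; python3 st.py
python3 -m crank '[[[0,0,0.002],[0,0,0],0.0],[[0,0,0],[0,0,0],0.0]]'>/dev/null; python3 st.py
```

```text
p [ 0.5897 -0.1125  0.1058] yaw 27.14 F [ 0.72 -0.19 -1.08] M [ 0.027 -0.018  0.026] q [-2.000e-04  9.721e-01  2.347e-01 -4.000e-04] q7 -1.26
p [ 0.5898 -0.1125  0.0989] yaw 27.15 F [-0.58  0.33 -1.79] M [ 0.075 -0.024 -0.028] q [-1.000e-04  9.721e-01  2.347e-01 -3.000e-04] q7 -1.27
p [ 0.5899 -0.1125  0.0972] yaw 27.14 F [ 0.91 -0.15 -1.8 ] M [ 0.014 -0.023 -0.013] q [-0.000e+00  9.721e-01  2.346e-01 -1.000e-04] q7 -1.27
```

```bash
python3 -m crank '[[[0,0,0.0015],[0,0,0],0.0],[[0,0,0],[0,0,0],0.0]]' >/dev/null; python3 st.py
python3 -m crank '[[[0,0,0.001],[0,0,0],0.0],[[0,0,0],[0,0,0],0.0]]'>/dev/null; python3 st.py
python3 -m crank '[[[0,0,0.001],[0,0,0],0.0],[[0,0,0],[0,0,0],0.0]]'>/dev/null; python3 st.py
```

```text
p [ 0.59   -0.1125  0.0957] yaw 27.14 F [ 0.1  -0.59 -2.25] M [-0.006  0.012 -0.025] q [-0.      0.9721  0.2347 -0.    ] q7 -1.27
p [ 0.5902 -0.1126  0.0956] yaw 27.14 F [-2.04 -0.45  4.92] M [0.057 0.571 0.001] q [2.000e-04 9.721e-01 2.346e-01 1.000e-04] q7 -1.27
p [ 0.5902 -0.1126  0.0955] yaw 27.13 F [-4.62  0.21 13.59] M [ 0.136  1.24  -0.007] q [4.000e-04 9.721e-01 2.346e-01 1.000e-04] q7 -1.27
```

The collar is on the stack top: force rose to +16 N at TCP z 0.0955. I'm easing the pressure and turning clockwise (+ about tool z).

```bash
python3 -m crank '[[[0,0,-0.0013],[0,0,0],0.0],[[0,0,0],[0,0,7],0.0],[[0,0,0],[0,0,0],0.0]]' >/dev/null; python3 st.py
python3 -m crank '[[[0,0,0],[0,0,7],0.0],[[0,0,0],[0,0,7],0.0],[[0,0,0],[0,0,0],0.0]]'>/dev/null; python3 st.py
```

```text
p [ 0.5905 -0.1126  0.0956] yaw 20.2 F [-1.65 -0.29  3.23] M [-0.055  0.271  0.016] q [4.000e-04 9.845e-01 1.753e-01 4.000e-04] q7 -1.37
p [ 0.5906 -0.1131  0.0956] yaw 6.3 F [ 0.07 -2.8   4.4 ] M [-0.425  0.149  0.006] q [6.000e-04 9.985e-01 5.500e-02 6.000e-04] q7 -1.58
```

```bash
python3 -m crank '[[[0,0,0],[0,0,7],0.0],[[0,0,0],[0,0,7],0.0],[[0,0,0],[0,0,0],0.0]]' >/dev/null; python3 st.py
python3 - <<'E'
from h import *
p,d=bot.read_camera("wrist");cv2.imwrite("pics/w7.png",p[...,::-1])
E
```

```text
p [ 0.5906 -0.1135  0.0956] yaw -7.65 F [ 0.24 -3.61  4.75] M [-0.753  0.124  0.092] q [ 7.000e-04  9.978e-01 -6.670e-02  7.000e-04] q7 -1.79
```

View pics/w7.png

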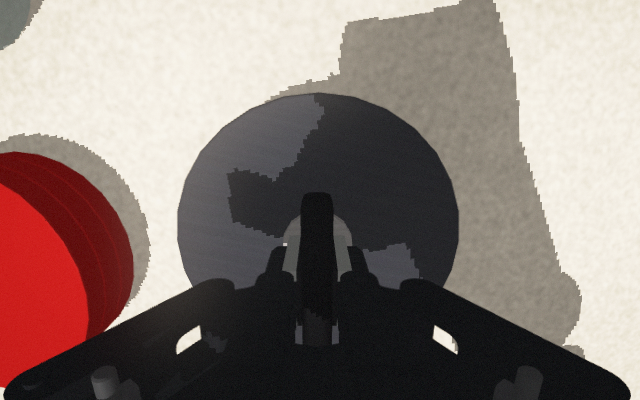

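The bar is still square in the jaws and Mz shows the lock resisting. I'm relieving the side load and continuing to the stop.

```bash
python3 -m crank '[[[0,0.0007,0],[0,0,7],0.0],[[0,0,0],[0,0,7],0.0],[[0,0,0],[0,0,0],0.0]]' >/dev/null; python3 st.py
python3 -m crank '[[[0,0.0005,0],[0,0,6],0.0],[[0,0,0],[0,0,0],0.0]]' >/dev/null; python3 st.py
python3 -m crank '[[[0,0,0],[0,0,3],0.0],[[0,0,0],[0,0,0],0.0]]' >/dev/null; python3 st.py
```

```text
p [ 0.5905 -0.1142  0.0956] yaw -21.64 F [-0.21 -3.69  5.72] M [-0.692  0.102  0.025] q [ 5.000e-04  9.822e-01 -1.877e-01  7.000e-04] q7 -1.99
p [ 0.5904 -0.1145  0.0956] yaw -27.63 F [-1.51 -2.96  6.13] M [-0.561  0.13   0.056] q [ 3.000e-04  9.711e-01 -2.387e-01  8.000e-04] q7 -2.08
p [ 0.5903 -0.1145  0.0956] yaw -30.58 F [-0.61 -3.79  6.39] M [-0.648  0.153  0.139] q [ 4.000e-04  9.646e-01 -2.637e-01  8.000e-04] q7 -2.12
```

```bash
python3 -m crank '[[[0,0.0005,0],[0,0,3],0.0],[[0,0,0],[0,0,0],0.0]]' >/dev/null; python3 st.py
python3 -m crank '[[[0,0,0],[0,0,2],0.0],[[0,0,0],[0,0,0],0.0]]' >/dev/null; python3 st.py
python3 -m crank '[[[0,0,0],[0,0,2],0.0],[[0,0,0],[0,0,0],0.0]]' >/dev/null; python3 st.py
```

```text
p [ 0.5902 -0.1147  0.0956] yaw -33.57 F [-0.44 -2.34  5.17] M [-0.489  0.029  0.128] q [ 1.000e-04  9.574e-01 -2.888e-01  9.000e-04] q7 -2.17
p [ 0.5901 -0.1148  0.0956] yaw -35.56 F [-0.09 -3.73  5.37] M [-0.566  0.112  0.167] q [ 2.000e-04  9.522e-01 -3.054e-01  8.000e-04] q7 -2.19
p [ 0.5901 -0.1148  0.0956] yaw -37.56 F [-0.77 -2.47  4.64] M [-0.597  0.1    0.15 ] q [ 2.000e-04  9.468e-01 -3.219e-01  8.000e-04] q7 -2.22
```

```bash
for i in 1; do python3 -m crank '[[[0,0,0],[0,0,2],0.0],[[0,0,0],[0,0,0],0.0]]' >/dev/null; python3 st.py; done
python3 -m crank '[[[0,0,0],[0,0,2],0.0],[[0,0,0],[0,0,0],0.0]]' >/dev/null; python3 st.py
python3 -m crank '[[[0,0,0],[0,0,2],0.0],[[0,0,0],[0,0,0],0.0]]' >/dev/null; python3 st.py
```

```text
p [ 0.5901 -0.1149  0.0956] yaw -39.56 F [-0.74 -3.25  5.81] M [-0.636  0.088  0.178] q [ 2.000e-04  9.410e-01 -3.384e-01  8.000e-04] q7 -2.25
p [ 0.59   -0.1149  0.0956] yaw -41.52 F [-0.73 -1.74  6.67] M [-0.638  0.187  0.4  ] q [ 3.000e-04  9.351e-01 -3.545e-01  8.000e-04] q7 -2.28
p [ 0.59   -0.115   0.0956] yaw -43.47 F [-0.51 -4.43  5.48] M [-0.742  0.15   0.705] q [ 5.000e-04  9.289e-01 -3.703e-01  8.000e-04] q7 -2.31
```

Mz has climbed from 0.18 to 0.40 to 0.70 N m, so the lock is at its stop, 67° from entry (60° plus play). I'm unwinding the grip wind-up and releasing.

```bash
python3 -m crank '[[[0,0,0],[0,0,1],0.0],[[0,0,0],[0,0,0],0.0]]' >/dev/null; python3 st.py
python3 -m crank '[[[0,0,-0.0003],[0,0,-4],0.0],[[0,0,0],[0,0,0],0.0]]' >/dev/null; python3 st.py
python3 -m crank '[[[0,0,0],[0,0,0],0.03],[[0,0,0],[0,0,0],0.05],[[0,0,0],[0,0,0],0.05],[[0,0,0],[0,0,0],0.05]]'; python3 st.py
```

```text
p [ 0.59   -0.115   0.0956] yaw -44.43 F [-1.39 -2.99  5.56] M [-0.701  0.161  0.817] q [ 5.000e-04  9.258e-01 -3.781e-01  9.000e-04] q7 -2.33
p [ 0.59   -0.1149  0.0956] yaw -40.68 F [ 0.32 -3.12  3.75] M [-0.785 -0.191  0.171] q [ 1.000e-04  9.376e-01 -3.476e-01  7.000e-04] q7 -2.27
t: 16.98
eef_pos: [0.5894, -0.1138, 0.0952]
tool_rot: [-0.0, 0.937, -0.349, -0.0]
contact_force: [-0.1, 0.1, 0.1]
gripper_width: 0.588
p [ 0.5894 -0.1138  0.0952] yaw -40.83 F [-0.08  0.06  0.13] M [ 0.057 -0.005 -0.023] q [-0.000e+00  9.372e-01 -3.488e-01 -2.000e-04] q7 -2.27
```

```bash
python3 - <<'E'
from h import *
p,d=bot.read_camera("wrist");cv2.imwrite("pics/w8.png",p[...,::-1])
E
```

```text
(no output)
```

View pics/w8.png

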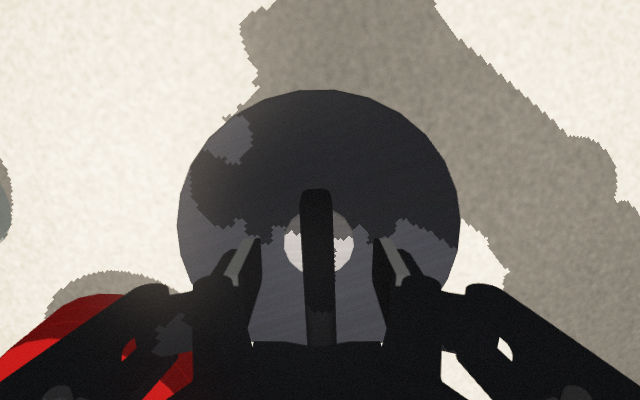

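The fingers are clear on both sides of the bar (x 302–335), so I'm going straight up and checking.

```bash
python3 -m crank '[[[0,0,-0.02],[0,0,0],0.05],[[0,0,-0.04],[0,0,0],0.05],[[0,0,-0.05],[0,0,0],0.05],[[-0.03,0,-0.03],[0,0,0],0.05],[[-0.03,0,0],[0,0,0],0.05],[[0,0,0],[0,0,0],0.05],[[0,0,0],[0,0,0],0.05]]'; python3 - <<'E'
from h import *
import pickle
ims=[]
for n,b in(("wrist",(0,0,640,400)),("side",(250,130,370,205)),):
    c=bot.calibration(n);p,d=bot.read_camera(n);p=p[...,::-1].copy();ims.append(cv2.resize(p[b[1]:b[3],b[0]:b[2]],(400,250),interpolation=cv2.INTER_CUBIC))
    if n=="wrist":
        P=cloud(c,d);m=(P[...,2]>.095)&(P[...,2]<.12)&(np.hypot(P[...,0]-.589,P[...,1]+.113)<.06)
        cn=max(cv2.findContours(m.astype(np.uint8),0,1)[0],key=cv2.contourArea);e=cv2.minAreaRect(cn);W=onplane(c,cv2.boxPoints(e),.11);L=[np.linalg.norm(W[i]-W[(i+1)%4]) for i in range(4)];i=int(np.argmax(L));v=W[(i+1)%4]-W[i]
        print("bar",W.mean(0),L,np.degrees(np.arctan2(v[1],v[0])),"top z",np.median(P[m][:,2]))
        s=(np.hypot(P[...,0]-.589,P[...,1]+.113)<.07)&(np.hypot(P[...,0]-.589,P[...,1]+.113)>.04)&(P[...,2]<.075)&(P[...,2]>.045);print("stack z",np.median(P[s][:,2]))
cv2.imwrite("pics/v9.png",np.hstack(ims))
E
python3 st.py
```

```text
t: 17.9
eef_pos: [0.5443, -0.0753, 0.2354]
tool_rot: [0.0, 0.937, -0.349, 0.0]
contact_force: [-0.3, -0.3, -0.2]
gripper_width: 0.586
bar [ 0.58802141 -0.11289339  0.11      ] [np.float64(0.011625131018697055), np.float64(0.06852461463407439), np.float64(0.012380006611731297), np.float64(0.06854829844012152)] -39.09903929236232 top z 0.10714155808769382
stack z 0.05749934603892359
p [ 0.5445 -0.0756  0.2351] yaw -40.91 F [-0.47 -0.99 -0.15] M [-0.032 -0.017 -0.021] q [ 2.000e-04  9.369e-01 -3.495e-01 -1.000e-04] q7 -2.31
```

View pics/v9.png

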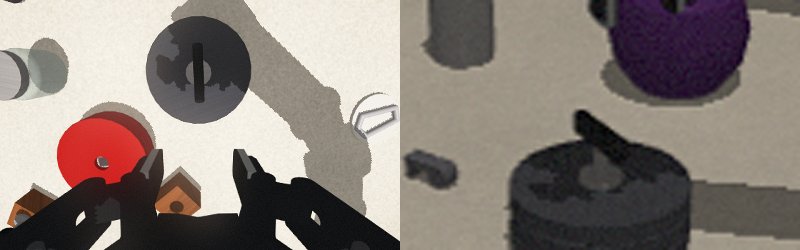

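The key stands home. Its bar centre is (0.588, -0.113), 49.6 mm above the stack top where 50 is expected, with bar yaw about -39 to -40°. Nothing else looks disturbed, so I'm handing in.

```bash
python3 -c "
from station import bot;print(bot.hand_in())"
```

```text
the job is handed in; nothing more can be done
None
```

I took the key out of its stand, pushed it fully home into the dark stack's lock, and turned it clockwise to the stop. I left it standing there, released, and handed in at about 18 s.

- **Insertion:** I read the hole's angle from the wrist picture (about 27°) and set the key to it before inserting, so I did not search for it by turning. Once the tip was in the hole, I moved the key sideways about 1.5 mm until the side force vanished. It then slid down freely until the collar touched the top of the stack.
- **Turning:** The key turned about 67° from entry, which is the lock's 60° plus play in the hole. The torque rose from about 0.15 to 0.8 N m at the stop. Force and torque were about zero after I released it.
- **Last checks:** The bar is centred on the hole to within about 1 mm. Its top is 49.6 mm above the stack (50 expected), and its yaw is about −39°. The last wrist and side views showed nothing else moved, though I did not take a final top view.
- **Disagreements:** The different views of how the key sat along the jaws disagreed by up to 3 mm, and the side shift above settled that. The lock's angle was not measured directly; I inferred it from the torque rise and the bar's yaw.

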